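Square a power-amplifier heatsink up to the fixture fence

TASK

The heavy finned heatsink stands askew on the aluminium assembly fixture. Push it round and home with the fingertips, keeping it flat on the plate without lifting or tipping it, until its fin tips sit flush against the steel fence from end to end, nothing overhanging the fence's ends, and the transistor side faces out for screwing. Push only on bare aluminium, never on the black transistors, and leave everything else on the bench where it is.

Things in the scene. Friction and masses are not known exactly. Their poses are not given: they have to be found in the camera images.
- fixture: Assembly fixture, fixed: aluminium plate 340 (x) x 420 (y) x 12 mm on the bench, placed anew and turned up to 0.25 rad each time. Origin: centre of its underside, z up. Bolted on it a straight steel fence, 320 mm long (y +-160), x +90 to +115, 32 mm high above the plate; its face at x +90 looks to -x, the open side nearer the robot. Flush tapped holes; two open clamps behind the fence.
- clamp_left (a point): Base of the left hold-down clamp (fixture x +142, y +100, on the plate behind the fence); its twin is at y -100. Both stand open, fixed, up to about 110 mm above the plate; their rubber noses reach forward to fixture x +108, 98 mm above the plate.
- fence_face (a point): Middle of the length of the fence's working face, at the plate's top surface (z 12 mm); axes as the fixture's: +x goes into the fence, y runs along it. The fence runs from y -160 to +160 mm here.
- heatsink: Plain aluminium heatsink block, loose, about 0.9 kg, standing on the plate: 92 (x) x 170 (y) x 50 (z) mm. Origin: centre of its underside, z up. Its smooth flat side looks to -x (x -46) and carries four transistors; fin tips at x +46. Starts turned 0.6 to 1.4 rad anticlockwise from above of its final heading (axes parallel to the fixture's), clear of the fence. Too wide to grasp.
- heatsink_top (a point): Middle of the heatsink's top, 50 mm above its underside. It slides with dry friction: some 3 to 9 N moves it, with brief peaks to 20 N as it sticks; pushed square to the smooth side 70 mm from its middle it turns about a point roughly 30 to 60 mm beyond its middle. Push low (below about 40 mm) and it stays flat.
- transistors: Four black transistors in a row on the heatsink's smooth side, part of it, not to be pushed on. Each 20 mm wide, 26 high, 5 proud (screw heads 7). In heatsink axes they cover y -47.5 to +47.5, z 15 to 41, leads down to z 4; the face is bare beyond y +-48. Origin: middle of the smooth face at the underside (heatsink x -46, y 0, z 0), axes as the heatsink's.
- fin_corner_left (a point): Bottom corner of the heatsink at the fin tips, +y end (heatsink x +46, y +85, z 0 mm). 17 upright fins, 3 mm thick and 10.4 mm apart, run from the 14 mm thick back plate to the tips.
- fin_corner_right (a point): Bottom corner of the heatsink at the fin tips, -y end (heatsink x +46, y -85, z 0 mm).
- paste_pot: White-capped jar, 42 mm across and 42 mm high, standing on the plate near its left edge (fixture x -115 to -65, y 175 to 187 mm). Leave it. Origin: centre of its underside.
- small_heatsink: Small black finned heatsink, 34 x 40 x 29 mm, standing on the plate near its right edge (fixture x -60 to -10, y -178 to -186 mm). Leave it. Origin: centre of its underside.
- solder_reel: Metal reel, 56 mm across, 40 mm high, on the bench left of the fixture. Leave it. Origin: centre of its underside.
- screwdriver: Red-handled screwdriver, 200 mm long, 26 mm thick, lying on the bench left of the fixture. Leave it. Origin: under its middle; x runs from handle to blade.
- multimeter: Grey multimeter 180 x 85 x 36 mm lying on the bench right of the fixture. Leave it. Origin: centre of its underside.
- screw_dish: Steel dish 80 mm across, 26 mm high, on the bench right of the fixture. Leave it. Origin: centre of its underside.
- circuit_board: Green circuit board 110 x 80 mm, 18 mm high over its parts, on the bench left of the fixture. Leave it. Origin: centre of its underside.
Mind the look-alikes: they are no part of the job. Leave any blue look-alike of the heatsink alone.

How it is judged (in metres and radians):
At the end, for the whole second after the job is handed in: Both fin-tip corners of the heatsink are within 3 mm of the fence's face, the heatsink lies wholly within the 320 mm length of the fence with its transistor side away from it, flat on the plate (tilt under 0.03 rad, under 3 mm off the plate) and at rest (x of each of fin_corner_left, fin_corner_right in the frame of fence_face above -0.003 m and y of fin_corner_left in the frame of fence_face below 0.16 m and y of fin_corner_right in the frame of fence_face above -0.16 m and height (world z) of heatsink below 0.015 m and angle between heatsink's own z axis and vertical below 0.03 rad and linear speed of heatsink below 0.01 m/s and angular speed of heatsink below 0.05 rad/s); the robot touches nothing.
It fails at once if the heatsink is lifted off the plate or tipped (over 8 mm, or over 0.15 rad) (height (world z) of heatsink above 0.02 m or angle between heatsink's own z axis and vertical above 0.15 rad).
It fails at once if the robot presses on the transistors (over 2 N) (contact force between any of the fingers, the arm and transistors above 2 N).
It fails at once if something else on the bench or plate is shifted by more than 20 mm (distance of any of paste_pot, small_heatsink, solder_reel, screwdriver, multimeter, screw_dish, circuit_board from where it was at the start of the episode above 0.02 m).
It also fails if it takes over 69 s, if anything falls off the work surface, if the arm or the gripper's body presses on something with over 40 N, if the wrist force passes 120 N, or if a joint passes its speed limit or range.

ROBOT

A 6-joint arm with a two-finger parallel gripper is mounted at the origin on the work surface. World frame = base frame: x ahead of the robot, y to its left, z up, the work surface at z = 0. Lengths are in m, angles in degrees, forces in N, time in s.
With the tool pointing down it reaches from about 0.4 to 0.825 m from the base axis. Payload 7 kg.
Tool frame: the origin (TCP) lies on the centre line of the jaws, within the pads' length; the fingertips stand 11 mm ahead of it and the grasp point (between the pads) lies 8 mm behind it; z points along the fingers, y is the line along which they close (so a half turn about z gives the same grasp; the last joint's range is limited). The gripper opens to 88 mm and grips with 3 to 60 N. Pads are 19 mm wide; open, the fingers measure 130 mm over their backs; the gripper's body (78 mm by 193 mm) begins 47 mm behind the grasp point.
Start: joints at [-50.93, 20.546, 0.682, 0, -70.136, -16.507], TCP at [0.259, -0.623, 0.238] pointing down, gripper open.
Joint ranges: [-176.03, 176.03], [-82.01, 121.73], [-58.28, 71.71], [-173.87, 95.51], [-174.79, -0.11], [-173.66, 173.66]. Speed limits (degrees/s): [136.94, 136.94, 172.46, 180, 180, 180].

INTERFACE

Orientations are given as [roll, pitch, yaw] about the fixed x, y, z axes, in that order (R = Rz(yaw) Ry(pitch) Rx(roll)).
In Python, from plant import r, capture, camera_model, job gives the robot as it stands.
- The arm moves only by the tool drive_tool, never from a script. Its argument "increments" is a list that holds one entry, the list of rows, each a list of 5 numbers: the gripper's target within -1 to 1 (fully open at 1, half-way at 0, shut at -1), then the shift along the tool's x, y, z scaled (see below), then the turn about the tool's z scaled (see below). In form: [[[gripper, tx, ty, tz, roll], ...]]. A call has 1 to 5 rows; each row is the pose to reach, as a shift and turn from the pose commanded when the call began, along the tool's axes at that moment, turning the shorter way round; what a row does not reach only later rows make up. The controller multiplies each number of a shift by 120 mm and each number of a turn by 360 degrees. A row lasts 1/8 s, in which the tool goes at most 62.5 mm and 10.7 degrees, less where a joint would pass 70% of its speed; a pose out of reach is approached as far as the arm can. A call with a number of a shift or a turn outside -1 to 1 is refused whole. A call with a gripper value outside its range is refused whole. The fingers move at their own pace and stop on an object; "squeeze" is the grip in N (left out, the last holds). Time passes only in rows, so rows that repeat a pose let the fingers close. It gives the time, the measured TCP pose, the force, the opening and the grip force at its end, in the units of the state.
- r.get_state(): the state, without advancing time (a new reading comes with each control period).
- capture(name): name is "side" or "top"; returns the picture (384x512x3 uint8, red, green, blue); there is no depth.
- camera_model(name): a dict with "camera_matrix" (3x3 intrinsics, pixels), "rvec" (rotation vector, rad) and "tvec" (3), from world to camera coordinates, as OpenCV has them. Camera axes: x right, y down, z forward; pixel columns grow to the right and rows downward; lengths in m; the calibration is good to about 2 mm. A picture is of the moment at which its call begins. camera_model takes no time and is no camera call.
- job.close_job(): hands the job in; it is judged then, once.
The state is a dict: "time_s": time; "joints": joint angles; "qd": joint speeds; "joint_torque": joint torques, N m; "tcp_pos": TCP position; "eef_rot": TCP orientation; "contact_force": force on the tool from outside, world axes, zero at the start; "moment": the same for the moment, N m; "gripper_width": finger opening in m; "gripper_force": force on a finger pad.
Only numpy, scipy, OpenCV 4.12 (cv2) and the standard library are available. Lean on these libraries where they do the work, as an engineer would, in place of code of your own. Each camera call takes 0.05 s, during which the arm holds its last target. There are 200 camera calls.

## Working session

There is one attempt and no reset: what is moved stays moved. The work goes in short steps, Python scripts to look and compute and a tool call to move; the robot and the scene stay as the last step left them, time stands still between calls to the robot, and variables do not carry over. Pictures are saved under pics/ and viewed, at most 10 in all, crops included, and the job is handed in when it is done.

Besides the shell and the picture viewer there is one more tool, called after "Request:" in YAML: its name, and indented under it one key for each argument. drive_tool: Moves the arm, as the interface text tells. Its arguments: {"type":"object","properties":{"increments":{"type":"array"},"squeeze":{"type":"number"}},"required":["increments"]}

```bash
mkdir -p pics
python3 - <<'E'
from plant import r,capture,camera_model,job
import cv2,numpy as np
for n in("top","side"):
    im=capture(n);cv2.imwrite(f"pics/{n}0.png",im[:,:,::-1])
    m=camera_model(n);R=cv2.Rodrigues(np.array(m['rvec'],float))[0];print(n,np.round(m['camera_matrix'],1).tolist(),(-R.T@np.array(m['tvec']).ravel()).round(3),R.round(2).tolist())
print(r.get_state())
E
```

```text
top [[353.6, 0.0, 257.3], [0.0, 353.6, 191.0], [0.0, 0.0, 1.0]] [ 0.31  -0.032  1.061] [[0.01, -1.0, -0.01], [-0.98, -0.01, -0.2], [0.2, 0.01, -0.98]]
side [[405.2, 0.0, 252.5], [0.0, 405.2, 191.4], [0.0, 0.0, 1.0]] [0.242 0.836 0.819] [[-0.95, -0.31, -0.0], [-0.2, 0.62, -0.76], [0.23, -0.72, -0.65]]
{'time_s': 0.1, 'joints': array([-5.09308369e+01,  2.05882244e+01,  6.37361410e-01, -1.77710184e-02,
       -7.01347642e+01, -1.65074439e+01]), 'qd': array([-0.0041984 , -0.23781785,  0.18549922, -0.03283266, -0.0429455 ,
        0.00700689]), 'joint_torque': array([-7.59136801e-04, -5.84161556e+01,  2.93751687e+01,  7.01552957e+00,
        1.01834658e-02, -5.82473717e-05]), 'tcp_pos': array([ 0.25879848, -0.62295177,  0.23669354]), 'eef_rot': array([ 1.79913155e+02, -8.31435639e-03, -1.57444326e+02]), 'contact_force': array([-0.04701346, -0.73578577, -0.24574801]), 'moment': array([-0.05142947, -0.01053518,  0.01476804]), 'gripper_force': 0.0, 'gripper_width': 0.08771745753879132}
```

View pics/top0.png

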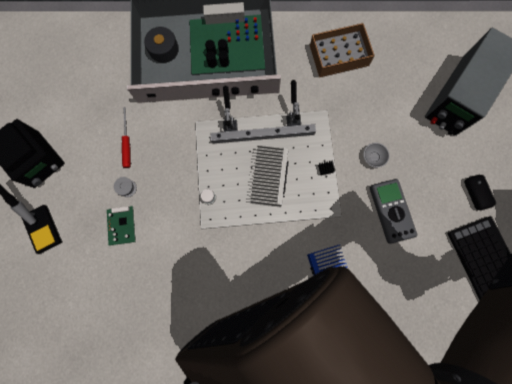

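View pics/side0.png

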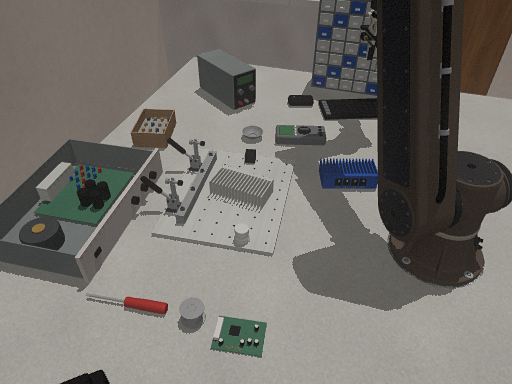

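The top view shows the plate at about (196..340, 112..227) and the fence from (211,138) to (315,130). The grey heatsink is at (268,176) with its smooth dark side to the right at x≈286, the jar at (207,196), and the small black sink at (326,168). There are two candidates: the grey block on the plate at (268,176) and the blue one on the bench at (327,259). The grey one fits, since it is bare aluminium and stands on the plate. I'll confirm that in a crop.

Run:
```python
import cv2
a=cv2.imread("pics/top0.png")[105:235,185:345]
cv2.imwrite("pics/c0.png",cv2.resize(a,None,fx=4.6,fy=4.6,interpolation=cv2.INTER_CUBIC))
```

```text
(no output)
```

View pics/c0.png

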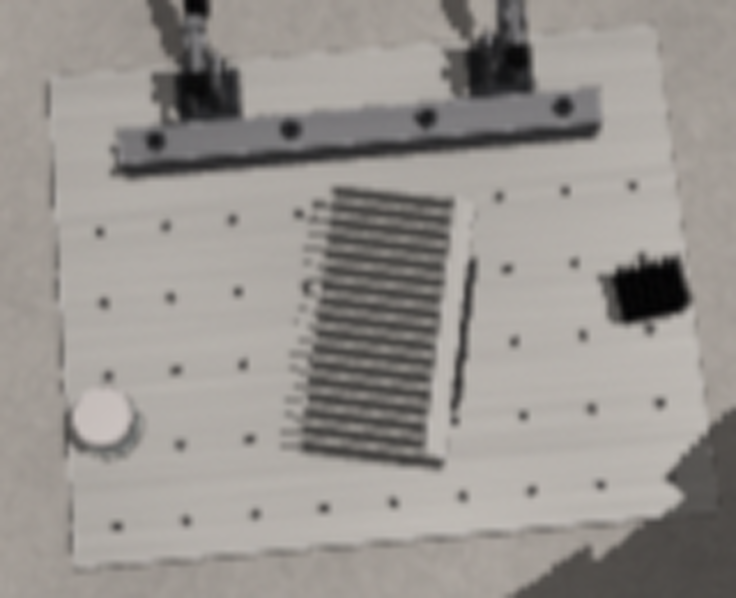

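```bash
cat > h.py <<'E'
from plant import r,capture,camera_model,job
import cv2,numpy as np
def ray(n,px,z):
    m=camera_model(n);K=np.array(m['camera_matrix'],float);R=cv2.Rodrigues(np.array(m['rvec'],float))[0];t=np.array(m['tvec'],float).ravel()
    u=cv2.undistortPoints(np.array(px,float).reshape(-1,1,2),K,None).reshape(-1,2)
    d=np.c_[u,np.ones(len(u))]@R;C=-R.T@t
    return C+d*((z-C[2])/d[:,2])[:,None]
def proj(n,P):
    m=camera_model(n);return cv2.projectPoints(np.array(P,float).reshape(-1,3),np.array(m['rvec'],float),np.array(m['tvec'],float),np.array(m['camera_matrix'],float),None)[0].reshape(-1,2)
E
python3 - <<'E'
from h import *
c=lambda p:(np.array(p)+.5)/4.6-.5+[185,105]
pl=ray("top",c([(50,78),(655,27),(715,515),(75,568)]),.012);print(pl.round(4));e=np.diff(np.r_[pl,pl[:1]],axis=0);print(np.linalg.norm(e,axis=1),np.degrees(np.arctan2(e[:,1],e[:,0])))
f=ray("top",c([(118,160),(600,127)]),.044);print(f.round(4),np.linalg.norm(f[1]-f[0]),np.degrees(np.arctan2(*(f[0]-f[1])[[1,0]]))-90)
f=ray("top",c([(118,130),(600,88)]),.044);print('back',f.round(4))
h=ray("top",c([(333,188),(475,203),(443,465),(300,450)]),.062);print(h.round(4));e=np.diff(np.r_[h,h[:1]],axis=0);print(np.linalg.norm(e,axis=1),np.degrees(np.arctan2(e[:,1],e[:,0])),h.mean(0))
print(ray("top",c([(103,415)]),.054),ray("top",c([(648,290)]),.041))
E
```

```text
[[ 0.7432  0.1802  0.012 ]
 [ 0.782  -0.2352  0.012 ]
 [ 0.4448 -0.2638  0.012 ]
 [ 0.4074  0.1495  0.012 ]]
[0.41723135 0.33839676 0.41503047 0.33720899] [ -84.66411135 -175.14415964   95.17347203    5.22839428]
[[ 0.6728  0.1264  0.044 ]
 [ 0.6971 -0.1908  0.044 ]] 0.3181022087517974 4.371388833207732
back [[ 0.6937  0.1272  0.044 ]
 [ 0.7243 -0.1914  0.044 ]]
[[ 0.6481 -0.0156  0.062 ]
 [ 0.6385 -0.1067  0.062 ]
 [ 0.4684 -0.0855  0.062 ]
 [ 0.4772  0.0034  0.062 ]]
[0.09167182 0.17142315 0.08938127 0.17196743] [-96.03857074 172.8848886   84.32811956  -6.347871  ] [ 0.55804927 -0.05110294  0.062     ]
[[0.50009435 0.12842876 0.054     ]] [[ 0.58711052 -0.21962253  0.041     ]]
```

The crop confirms it: a bare grey finned block, with fin tips to the left in the image, and the back plate with the dark transistor strip on the right. In world coordinates the block's centre is about (0.558,-0.051) with heading 83.6°. The fixture yaw is about 5.15° and the fence-face middle is about (0.684,-0.033). The measured sizes match those given (91x171 and 338x416 mm). So it needs about 78° clockwise, by pushing the near end of the smooth side to the left.

Request:
drive_tool:
  increments:
    - [[-1, -0.4, 0.38, 0, 0], [-1, -0.83, 0.78, 0, 0], [-1, -0.83, 0.78, 0, 0]]
  squeeze: 20

```text
time_s: 0.48
tcp_pos: [0.316, -0.4959, 0.2377]
eef_rot: [180.0, 0.0, -157.3]
contact_force: [0.3, -0.4, 0.3]
gripper_width: 0.0632
gripper_force: 0.0
```

Request:
drive_tool:
  increments:
    - [[-1, -0.4, 0.38, 0, 0], [-1, -0.83, 0.78, 0, 0], [-1, -0.83, 0.78, 0, 0]]

```text
time_s: 0.85
tcp_pos: [0.3721, -0.3717, 0.2378]
eef_rot: [-180.0, 0.0, -157.3]
contact_force: [0.1, 0.5, 0.7]
gripper_width: 0.0332
gripper_force: 0.0
```

Request:
drive_tool:
  increments:
    - [[-1, -0.4, 0.38, 0, 0], [-1, -0.83, 0.78, 0, 0], [-1, -0.83, 0.78, 0, 0.08], [-1, -0.83, 0.78, 0, 0.08], [-1, -0.83, 0.78, 0, 0.08]]

```text
time_s: 1.48
tcp_pos: [0.4273, -0.2497, 0.2374]
eef_rot: [-180.0, -0.0, 173.5]
contact_force: [0.3, -0.2, 0.8]
gripper_width: 0.0003
gripper_force: 0.0
```

```bash
cat >> h.py <<'E'
FC=np.array([.594,-.042]);FY=5.15
def rot(a): a=np.radians(a);return np.array([[np.cos(a),-np.sin(a)],[np.sin(a),np.cos(a)]])
def go(x,y,z,yaw):
    s=r.get_state();p=s['tcp_pos'];Y=s['eef_rot'][2];a=np.radians(Y)
    d=np.array([x,y])-p[:2]
    print('t',s['time_s'],'pos',p.round(4),'rpy',s['eef_rot'].round(1),'F',s['contact_force'].round(1),'j6',s['joints'][5].round(0),
     '\n inc',np.round([(d@[np.cos(a),np.sin(a)])/.12,(d@[np.sin(a),-np.cos(a)])/.12,(p[2]-z)/.12,((Y-yaw+180)%360-180)/360],3))
E
python3 -c "
from h import *
go(.483,-.125,.031,173.6)"
```

```text
t 1.475 pos [ 0.4273 -0.2497  0.2374] rpy [-180.    -0.   173.5] F [ 0.3 -0.2  0.8] j6 -89.0 
 inc [-0.343  1.085  1.72  -0.   ]
```

Request:
drive_tool:
  increments:
    - [[-1, -0.17, 0.5, 0, 0], [-1, -0.34, 0.95, 0, 0], [-1, -0.34, 0.99, 0, 0]]

```text
time_s: 1.85
tcp_pos: [0.4822, -0.1339, 0.2373]
eef_rot: [-180.0, -0.0, 173.9]
contact_force: [0.1, -1.1, -0.2]
gripper_width: 0.0002
gripper_force: 0.0
```

```bash
python3 -c "
from h import *
print(r.get_state()['joints'].round(1))
go(.483,-.125,.031,-6.4)
cv2.imwrite('pics/s1.png',cv2.resize(capture('side')[120:280,130:330],None,fx=3.5,fy=3.5)[:,:,::-1])"
```

```text
[   7.     4.   -20.9    0.   -65.2 -103.1]
t 1.85 pos [ 0.4822 -0.1339  0.2373] rpy [-180.    -0.   173.9] F [ 0.1 -1.1 -0.2] j6 -103.0 
 inc [ 1.000e-03  7.500e-02  1.719e+00 -4.990e-01]
```

View pics/s1.png

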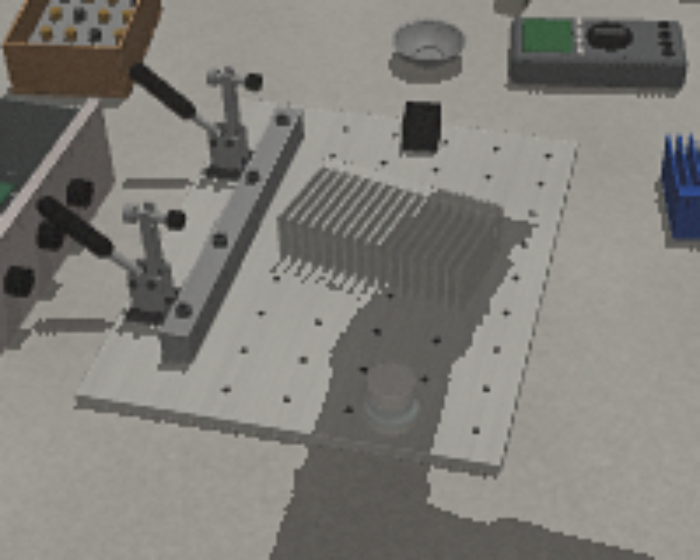

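The block is unmoved: fin tips face the camera from (280,250) to (480,300) in the crop, and the arm's shadow lies across the plate. The gripper isn't in the crop, so I'll work out where it should appear before trusting it.

```bash
python3 -c "
from h import *
s=r.get_state();print(proj('side',[s['tcp_pos'],[0.5,-.05,.062]]),proj('top',[s['tcp_pos']]))
a=capture('top')[60:384,150:450];b=capture('side')[0:300,100:400]
cv2.imwrite('pics/c2.png',cv2.resize(np.hstack([a[:300],b]),None,fx=1.33,fy=1.33)[:,:,::-1])"
```

```text
[[277.78653065 117.99106296]
 [261.73014441 183.24566552]] [[305.49712942 188.91967226]]
```

View pics/c2.png

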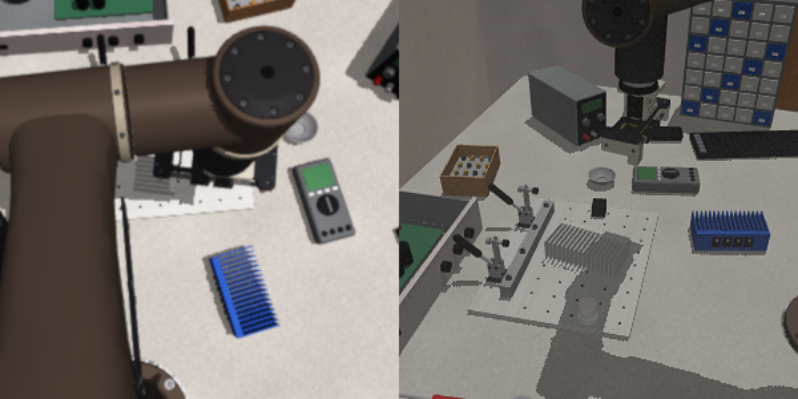

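The gripper tip shows at side pixel (277,118), as projected. Joint 6 would run out on the clockwise turn, so I'm flipping the tool half a turn while descending.

Request:
drive_tool:
  increments:
    - [[-1, 0, 0.07, 0.1, -0.025], [-1, 0, 0.07, 0.2, -0.05], [-1, 0, 0.07, 0.3, -0.08], [-1, 0, 0.07, 0.4, -0.11], [-1, 0, 0.07, 0.4, -0.125]]

```text
time_s: 2.62
tcp_pos: [0.4804, -0.1289, 0.1886]
eef_rot: [179.9, -0.1, -141.1]
contact_force: [0.3, -1.5, 0.2]
gripper_width: 0.0003
gripper_force: 0.0
```

Request:
drive_tool:
  increments:
    - [[-1, 0, 0, 0.1, -0.025], [-1, 0, 0, 0.2, -0.05], [-1, 0, 0, 0.3, -0.08], [-1, 0, 0, 0.4, -0.11], [-1, 0, 0, 0.4, -0.125]]

```text
time_s: 3.25
tcp_pos: [0.4804, -0.129, 0.1406]
eef_rot: [179.9, -0.0, -96.1]
contact_force: [-0.8, -0.5, 0.7]
gripper_width: 0.0004
gripper_force: 0.0
```

Request:
drive_tool:
  increments:
    - [[-1, 0, 0, 0.1, -0.025], [-1, 0, 0, 0.2, -0.05], [-1, 0, 0, 0.3, -0.08], [-1, 0, 0, 0.4, -0.11], [-1, 0, 0, 0.4, -0.125]]

```text
time_s: 3.88
tcp_pos: [0.4804, -0.129, 0.0926]
eef_rot: [179.9, 0.1, -51.1]
contact_force: [-0.1, 0.3, 1.1]
gripper_width: 0.0005
gripper_force: 0.0
```

Request:
drive_tool:
  increments:
    - [[-1, 0, 0, 0.1, -0.025], [-1, 0, 0, 0.2, -0.05], [-1, 0, 0, 0.3, -0.08], [-1, 0, 0, 0.4, -0.11], [-1, 0, 0, 0.4, -0.125]]

```text
time_s: 4.5
tcp_pos: [0.4804, -0.129, 0.0447]
eef_rot: [180.0, 0.1, -6.1]
contact_force: [-0.9, -0.8, 0.3]
gripper_width: 0.0002
gripper_force: 0.0
```

```bash
python3 -c "
from h import *
go(.483,-.125,.031,-6.4)
a=capture('side')
cv2.imwrite('pics/s3.png',cv2.resize(a[100:250,170:370],None,fx=3.5,fy=3.5)[:,:,::-1])"
```

```text
t 4.5 pos [ 0.4804 -0.129   0.0447] rpy [ 1.8e+02  1.0e-01 -6.1e+00] F [-0.9 -0.8  0.3] j6 76.0 
 inc [ 0.018 -0.035  0.114  0.001]
```

View pics/s3.png

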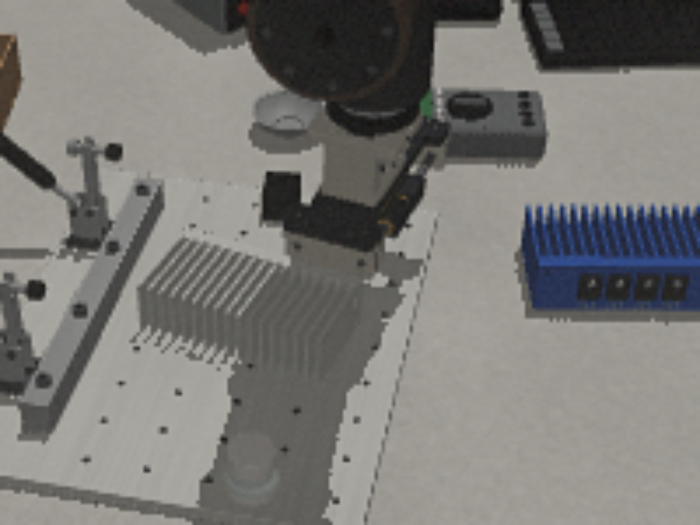

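The gripper stands just beside the near end of the smooth side, with the fingers clear of the block. Next I lower it, make contact and begin the arc.

Request:
drive_tool:
  increments:
    - [[-1, 0, 0, 0.06, 0], [-1, 0, 0, 0.11, 0], [-1, 0, -0.05, 0.11, 0], [-1, 0, -0.1, 0.11, 0], [-1, 0, -0.14, 0.11, 0]]

```text
time_s: 5.18
tcp_pos: [0.4836, -0.11, 0.0326]
eef_rot: [-180.0, -0.0, -6.2]
contact_force: [-0.1, 0.6, 0.5]
gripper_width: 0.0005
gripper_force: 0.0
```

Request:
drive_tool:
  increments:
    - [[-1, -0.01, -0.036, 0, 0.0056], [-1, -0.025, -0.07, 0, 0.011], [-1, -0.043, -0.104, 0, 0.0167], [-1, -0.063, -0.137, 0, 0.022], [-1, -0.083, -0.169, 0, 0.028]]

```text
time_s: 5.8
tcp_pos: [0.4762, -0.0892, 0.0327]
eef_rot: [180.0, -0.1, -16.4]
contact_force: [1.8, -4.3, -0.8]
gripper_width: 0.0005
gripper_force: 1.8
```

Request:
drive_tool:
  increments:
    - [[-1, -0.01, -0.036, 0, 0.0056], [-1, -0.025, -0.07, 0, 0.011], [-1, -0.043, -0.104, 0, 0.0167], [-1, -0.063, -0.137, 0, 0.022], [-1, -0.083, -0.169, 0, 0.028]]

```text
time_s: 6.42
tcp_pos: [0.472, -0.0671, 0.0327]
eef_rot: [180.0, -0.0, -26.4]
contact_force: [1.1, -5.9, -0.6]
gripper_width: 0.0006
gripper_force: 2.1
```

```bash
python3 -c "
from h import *
go(.483,-.125,.031,-6.4)
a=capture('side');cv2.imwrite('pics/raw4.png',a[:,:,::-1])
cv2.imwrite('pics/s4.png',cv2.resize(a[120:250,170:330],None,fx=4.6,fy=4.6,interpolation=2)[:,:,::-1])"
```

```text
t 6.425 pos [ 0.472  -0.0671  0.0327] rpy [180.   -0.  -26.4] F [ 1.1 -5.9 -0.6] j6 48.0 
 inc [ 0.297  0.391  0.014 -0.056]
```

View pics/s4.png

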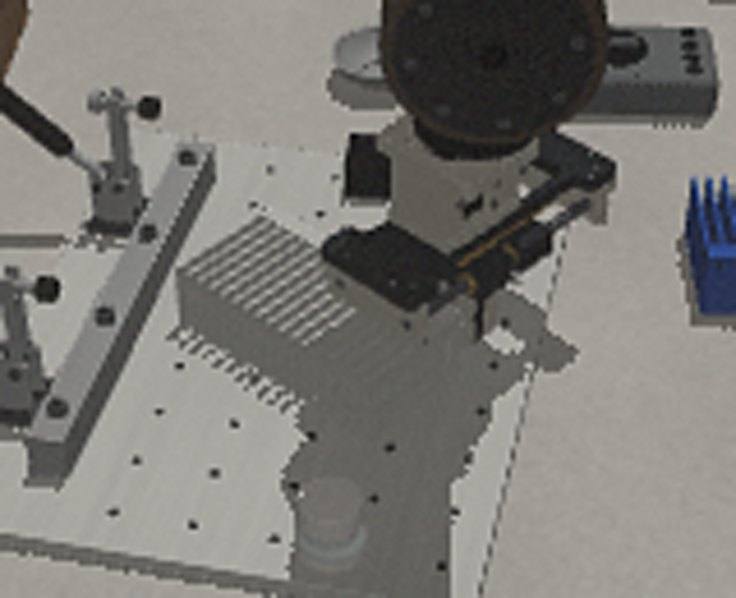

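The block is turning. In the crop, its far fin-tip top corner is at (180,275) and its far back top corner at (262,217). The near part is under the gripper's shadow.

```bash
python3 -c "
from h import *
c=lambda p:(np.array(p)+.5)/4.6-.5+[170,120]
h=ray('side',c([(180,275),(262,217)]),.062);d=h[0]-h[1];hd=np.degrees(np.arctan2(d[1],d[0]));print(h,np.linalg.norm(d),hd)
ce=h[:,:2].mean(0)+rot(hd)@[0,.085];print(ce,rot(-FY)@(ce-FC))
t=r.get_state();p=t['tcp_pos'][:2];print('tool in h',rot(-hd)@(p-ce), 'if hd=63.6', )
"
```

```text
[[ 0.6554618  -0.01876227  0.062     ]
 [ 0.62698381 -0.0933906   0.062     ]] 0.079877310227853 69.11326528593521
[ 0.56180841 -0.02577209] [-0.03060496  0.01905203]
tool in h [-0.07040197  0.06938121] if hd=63.6
```

Request:
drive_tool:
  increments:
    - [[-1, -0.005, -0.036, 0, 0.005], [-1, -0.015, -0.072, 0, 0.01], [-1, -0.03, -0.108, 0, 0.015], [-1, -0.045, -0.142, 0, 0.02], [-1, -0.06, -0.175, 0, 0.025]]

```text
time_s: 7.1
tcp_pos: [0.4733, -0.046, 0.0325]
eef_rot: [179.9, 0.1, -35.4]
contact_force: [-1.7, -8.4, 5.5]
gripper_width: 0.0007
gripper_force: 4.6
```

Request:
drive_tool:
  increments:
    - [[-1, -0.005, -0.036, 0, 0.005], [-1, -0.015, -0.072, 0, 0.01], [-1, -0.03, -0.108, 0, 0.015], [-1, -0.045, -0.142, 0, 0.02], [-1, -0.06, -0.175, 0, 0.025]]

```text
time_s: 7.72
tcp_pos: [0.4784, -0.0255, 0.0325]
eef_rot: [179.7, 0.1, -44.4]
contact_force: [-5.7, -10.9, 9.6]
gripper_width: 0.0008
gripper_force: 6.7
```

```bash
python3 -c "
from h import *
go(.483,-.125,.031,-6.4)
a=capture('side');cv2.imwrite('pics/raw5.png',a[:,:,::-1])
cv2.imwrite('pics/s5.png',cv2.resize(a[120:250,170:330],None,fx=4.6,fy=4.6,interpolation=2)[:,:,::-1])"
```

```text
t 7.725 pos [ 0.4784 -0.0255  0.0325] rpy [ 1.797e+02  1.000e-01 -4.440e+01] F [ -5.7 -10.9   9.6] j6 25.0 
 inc [ 0.608  0.565  0.012 -0.106]
```

View pics/s5.png

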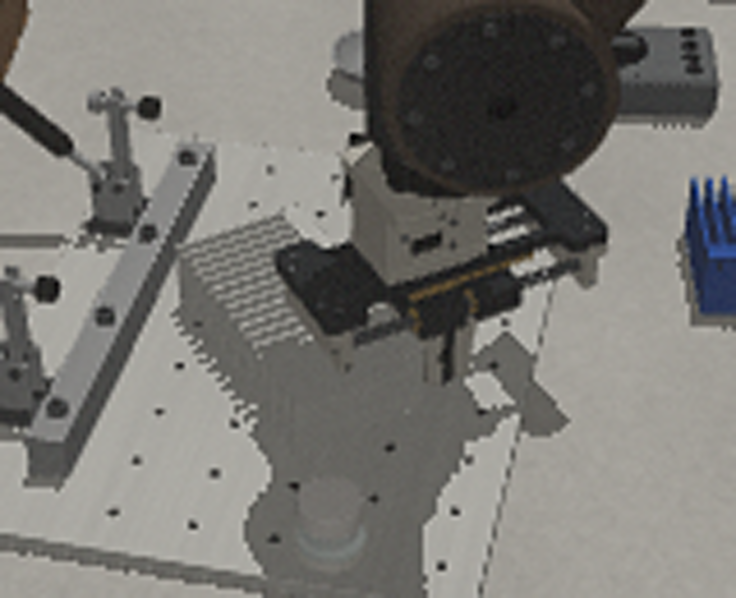

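The block has turned further and the fence isn't touched. In the crop, the far fin-tip top is at (182,265), the far back top at (283,213), and the fin-tip bottom line runs from (178,315) to about (252,418). The gripper is at the near end of the smooth side.

```bash
cat >> h.py <<'E'
def pose(far,back):
    "side px of top corners fin-right, back-right -> heatsink pose"
    h=ray('side',[far,back],.062);d=h[0]-h[1];hd=np.degrees(np.arctan2(d[1],d[0]))
    ce=h[:,:2].mean(0)+rot(hd)@[0,.085];p=r.get_state()['tcp_pos'][:2]
    print('len',np.linalg.norm(d).round(4),'hd',hd.round(1),'ctr',ce.round(4),'inF',(rot(-FY)@(ce-FC)).round(4),'hdF',(hd-FY).round(1),'tool_h',(rot(-hd)@(p-ce)).round(4))
E
python3 -c "
from h import *
c=lambda p:(np.array(p)+.5)/4.6-.5+[170,120]
pose(c((182,265)),c((283,213)))
b=ray('side',c([(178,315),(252,418)]),.012);d=b[1]-b[0];print(b,np.linalg.norm(d),np.degrees(np.arctan2(d[1],d[0]))-90)
"
```

```text
len 0.0849 hd 59.5 ctr [ 0.5634 -0.0222] inF [-0.0286  0.0225] hdF 54.3 tool_h [-0.0456  0.0716]
[[ 0.66751772 -0.03509135  0.012     ]
 [ 0.58393826  0.04415842  0.012     ]] 0.11517834425913714 46.523154728212575
```

Heading is about 47°, but the side view gives the contact's position along the face only to about 8 mm. I'll back off, clear the top camera and measure properly.

Request:
drive_tool:
  increments:
    - [[-1, 0, 0.1, 0, 0], [-1, 0, 0.3, 0, 0], [-1, 0, 0.3, -0.3, 0], [-1, 0, 0.3, -0.7, 0], [-1, 0, 0.3, -0.9, 0]]

```text
time_s: 8.4
tcp_pos: [0.4557, -0.0501, 0.1426]
eef_rot: [-179.8, -0.1, -44.4]
contact_force: [0.4, 0.4, -0.3]
gripper_width: 0.0004
gripper_force: 0.0
```

Request:
drive_tool:
  increments:
    - [[-1, 0.2, 0.4, 0, 0], [-1, 0.43, 0.85, 0, 0], [-1, 0.43, 0.85, 0, 0]]

```text
time_s: 8.78
tcp_pos: [0.4184, -0.1617, 0.1401]
eef_rot: [180.0, 0.0, -44.7]
contact_force: [0.1, 1.4, 0.4]
gripper_width: 0.0004
gripper_force: 0.0
```

Request:
drive_tool:
  increments:
    - [[-1, 0.2, 0.4, 0, 0], [-1, 0.43, 0.85, 0, 0], [-1, 0.43, 0.85, 0, 0]]

```text
time_s: 9.15
tcp_pos: [0.3846, -0.2701, 0.1399]
eef_rot: [180.0, 0.0, -44.7]
contact_force: [0.5, -0.3, -0.7]
gripper_width: 0.0001
gripper_force: 0.0
```

Request:
drive_tool:
  increments:
    - [[-1, 0.2, 0.4, 0, 0], [-1, 0.43, 0.85, 0, 0], [-1, 0.43, 0.85, 0, 0]]

```text
time_s: 9.52
tcp_pos: [0.351, -0.3784, 0.1398]
eef_rot: [180.0, 0.0, -44.6]
contact_force: [-0.1, 0.6, 0.0]
gripper_width: 0.0005
gripper_force: 0.0
```

Request:
drive_tool:
  increments:
    - [[-1, 0.2, 0.4, 0, 0], [-1, 0.43, 0.85, 0, 0], [-1, 0.43, 0.85, 0, 0]]

```text
time_s: 9.9
tcp_pos: [0.3172, -0.487, 0.1396]
eef_rot: [180.0, 0.0, -44.5]
contact_force: [-0.1, 0.8, -0.5]
gripper_width: 0.0005
gripper_force: 0.0
```

```bash
cat >> h.py <<'E'
def look(im):
    "top image -> heatsink pose from its fin gaps"
    g=cv2.cvtColor(im,cv2.COLOR_RGB2GRAY)
    pp=proj('top',[[*(FC+rot(FY)@np.array(q)),.04] for q in((.088,.15),(.088,-.15),(-.165,-.15),(-.165,.15))])
    k=np.zeros_like(g);cv2.fillPoly(k,[pp.astype(np.int32)],255)
    m=((g<np.median(g[k>0])-35)&(k>0)).astype(np.uint8)*255
    m=cv2.morphologyEx(m,cv2.MORPH_CLOSE,np.ones((5,5)));m=cv2.morphologyEx(m,cv2.MORPH_OPEN,np.ones((7,7)))
    n,l,s,c=cv2.connectedComponentsWithStats(m);i=1+np.argmax(s[1:,4])
    q=np.argwhere(l==i)[:,::-1].astype(float);w=ray('top',q,.062)[:,:2]
    rc=cv2.minAreaRect((w*1000).astype(np.float32));print('area px',s[i,4],'rect mm',np.round(rc[0],1),np.round(rc[1],1),round(rc[2],1),np.round(cv2.boxPoints(rc),0).tolist())
    return m
E
python3 -c "
from h import *
m=look(cv2.imread('pics/top0.png')[:,:,::-1])
s=r.get_state();print(s['time_s'],s['tcp_pos'],s['eef_rot'])
a=capture('top');cv2.imwrite('pics/top6.png',a[:,:,::-1]);m=look(a)
cv2.imwrite('pics/c6.png',cv2.resize(a[105:235,185:345],None,fx=4.6,fy=4.6,interpolation=2)[:,:,::-1])"
```

```text
area px 1848 rect mm [557.4 -52.1] [101.1 176.8] 84.2 [[464.0, -93.0], [640.0, -111.0], [650.0, -11.0], [475.0, 7.0]]
9.9 [ 0.3172214  -0.48696221  0.13964035] [ 1.79990900e+02  3.10644006e-02 -4.45384016e+01]
area px 2117 rect mm [569.2 -27.4] [126.1 205.4] 48.7 [[450.0, -7.0], [605.0, -143.0], [688.0, -48.0], [534.0, 88.0]]
```

View pics/c6.png

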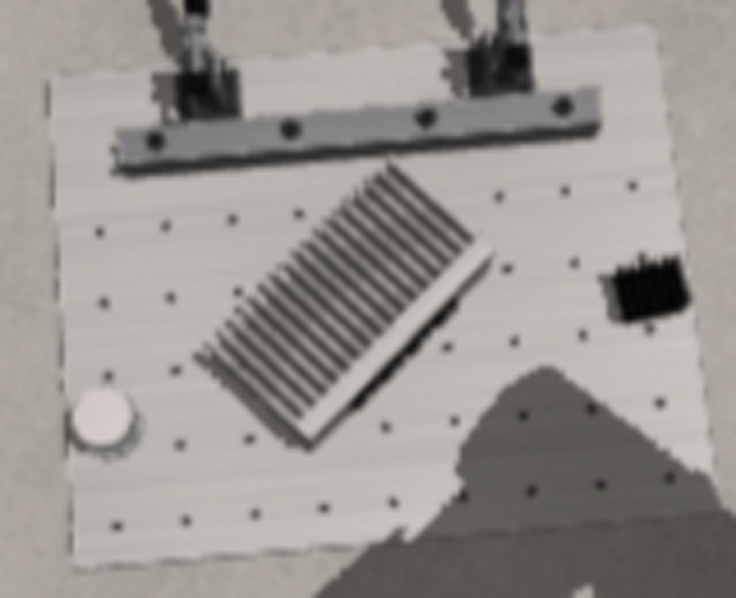

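The block stands at about 45°. Its top corners in the crop are: far fin tip (392,162), far back (493,250), near back (300,435), and near fin tip (203,350). The far fin-tip corner is just short of the fence, and nothing else has moved.

Run:
```python
from h import *
c=lambda p:(np.array(p)+.5)/4.6-.5+[185,105]
h=ray("top",c([(392,162),(493,250),(300,435),(203,350)]),.062);e=np.diff(np.r_[h,h[:1]],axis=0);print(h.round(4),np.linalg.norm(e,axis=1),np.degrees(np.arctan2(e[:,1],e[:,0])))
ce=h.mean(0)[:2];hd=(np.degrees(np.arctan2(e[1,1],e[1,0]))-90+np.degrees(np.arctan2(-e[3,1],-e[3,0]))-90)/2
print(ce,hd,'F',rot(-FY)@(ce-FC),hd-FY,'cornersF',[(rot(-FY)@(p[:2]-FC)).round(3).tolist() for p in h])
print('tool was in h',rot(-hd)@(np.array([.4784,-.0255])-ce))
t=ce+rot(hd)@[-.090,.070];print(t);go(*t,.14,hd-90)
```

```text
[[ 0.6659 -0.0535  0.062 ]
 [ 0.6072 -0.118   0.062 ]
 [ 0.4867  0.0036  0.062 ]
 [ 0.5407  0.0655  0.062 ]] [0.08714248 0.17114994 0.08218937 0.17266211] [-132.28725115  134.76963736   48.8949491   -43.55397609]
[ 0.57512885 -0.0256005 ] 45.60783063402705 F [-0.01732289  0.01802724] 40.457830634027054 cornersF [[0.071, -0.018], [0.006, -0.077], [-0.103, 0.055], [-0.043, 0.112]]
tool was in h [-0.06759638  0.06918968]
[ 0.46214816 -0.04094204]
t 9.95 pos [ 0.3175 -0.4854  0.1396] rpy [-1.80e+02  1.00e-01 -4.45e+01] F [-0.8  0.5 -1.1] j6 83.0 
 inc [-1.736e+00 -3.487e+00 -3.000e-03 -0.000e+00]
```

Geometry is consistent: heading 45.6°, the pivot about 47 mm beyond the middle as stated, and the contact holding at y_h ≈ 69 mm. I'm going back to continue the arc.

Request:
drive_tool:
  increments:
    - [[-1, -0.2, -0.4, 0, 0], [-1, -0.434, -0.872, 0, 0], [-1, -0.434, -0.872, 0, 0]]

```text
time_s: 10.32
tcp_pos: [0.3552, -0.3695, 0.1408]
eef_rot: [-179.9, -0.0, -44.0]
contact_force: [-0.1, -0.7, 0.2]
gripper_width: 0.0009
gripper_force: 0.0
```

Request:
drive_tool:
  increments:
    - [[-1, -0.2, -0.4, 0, 0], [-1, -0.434, -0.872, 0, 0], [-1, -0.434, -0.872, 0, 0]]

```text
time_s: 10.7
tcp_pos: [0.3911, -0.2591, 0.1408]
eef_rot: [-179.9, -0.0, -44.0]
contact_force: [-0.4, -0.4, -0.4]
gripper_width: 0.0005
gripper_force: 0.0
```

Request:
drive_tool:
  increments:
    - [[-1, -0.2, -0.4, 0, 0], [-1, -0.434, -0.872, 0, 0], [-1, -0.434, -0.872, 0, 0]]

```text
time_s: 11.08
tcp_pos: [0.427, -0.1487, 0.1407]
eef_rot: [-179.9, -0.0, -44.0]
contact_force: [-0.3, -1.0, -0.3]
gripper_width: 0.0004
gripper_force: 0.0
```

Request:
drive_tool:
  increments:
    - [[-1, -0.2, -0.4, 0, 0], [-1, -0.434, -0.872, 0, 0], [-1, -0.434, -0.872, 0, 0], [-1, -0.434, -0.872, 0, 0]]

```text
time_s: 11.58
tcp_pos: [0.4613, -0.041, 0.1401]
eef_rot: [180.0, 0.0, -44.4]
contact_force: [0.0, -1.1, -0.0]
gripper_width: 0.0008
gripper_force: 0.0
```

```bash
python3 -c "
from h import *
go(.4621,-.0409,.033,-44.4)"
```

```text
t 11.575 pos [ 0.4613 -0.041   0.1401] rpy [180.    0.  -44.4] F [ 0.  -1.1 -0. ] j6 26.0 
 inc [ 0.004 -0.005  0.893  0.   ]
```

Request:
drive_tool:
  increments:
    - [[-1, 0, 0, 0.3, 0], [-1, 0, 0, 0.6, 0], [-1, 0, 0, 0.89, 0], [-1, 0, -0.08, 0.89, 0], [-1, 0, -0.16, 0.89, 0]]

```text
time_s: 12.2
tcp_pos: [0.4764, -0.0272, 0.0346]
eef_rot: [-180.0, -0.0, -44.5]
contact_force: [-0.1, 0.8, 0.6]
gripper_width: 0.0007
gripper_force: 0.0
```

Request:
drive_tool:
  increments:
    - [[-1, -0.01, -0.036, 0, 0.0056], [-1, -0.025, -0.07, 0, 0.011], [-1, -0.043, -0.104, 0, 0.0167], [-1, -0.063, -0.14, 0, 0.022], [-1, -0.083, -0.175, 0, 0.028]]

```text
time_s: 12.82
tcp_pos: [0.4831, -0.0053, 0.0351]
eef_rot: [-180.0, -0.0, -54.6]
contact_force: [-0.4, -4.4, 0.4]
gripper_width: 0.0003
gripper_force: 1.9
```

Request:
drive_tool:
  increments:
    - [[-1, -0.01, -0.036, 0, 0.0056], [-1, -0.025, -0.07, 0, 0.011], [-1, -0.043, -0.104, 0, 0.0167], [-1, -0.063, -0.14, 0, 0.022], [-1, -0.083, -0.175, 0, 0.028]]

```text
time_s: 13.45
tcp_pos: [0.4936, 0.0147, 0.035]
eef_rot: [179.9, -0.0, -64.7]
contact_force: [-4.2, -5.4, 2.0]
gripper_width: 0.0006
gripper_force: 2.8
```

Request:
drive_tool:
  increments:
    - [[-1, -0.01, -0.036, 0, 0.0056], [-1, -0.025, -0.07, 0, 0.011], [-1, -0.043, -0.104, 0, 0.0167], [-1, -0.063, -0.14, 0, 0.022], [-1, -0.083, -0.175, 0, 0.028]]

```text
time_s: 14.08
tcp_pos: [0.5079, 0.0324, 0.035]
eef_rot: [179.9, -0.0, -74.8]
contact_force: [-4.7, -5.9, 2.8]
gripper_width: 0.0003
gripper_force: 3.2
```

```bash
python3 -c "
from h import *
go(.4621,-.0409,.033,-74.4)
p=r.get_state()['tcp_pos'];ce=np.array([.5751,-.0256]);pv=ce-.047*rot(45.6)@[0,1]
print('pivot',pv,'F',rot(-FY)@(pv-FC),'toolF',rot(-FY)@(p[:2]-FC))
for hd in(14,16,18,20): c=pv+rot(hd)@[0,.047];print(hd,rot(-hd)@(p[:2]-c))
cv2.imwrite('pics/raw7.png',capture('side')[:,:,::-1])"
```

```text
t 14.075 pos [0.5079 0.0324 0.035 ] rpy [179.9  -0.  -74.8] F [-4.7 -5.9  2.8] j6 -11.0 
 inc [ 0.489  0.529  0.017 -0.001]
pivot [ 0.60868022 -0.05848418] F [ 0.01314128 -0.01773538] toolF [-0.07911285  0.08187143]
14 [-0.07583147  0.06561407]
16 [-0.0718551   0.06819194]
18 [-0.06779119  0.07062948]
20 [-0.06364468  0.0729237 ]
```

Request:
drive_tool:
  increments:
    - [[-1, -0.005, -0.036, 0, 0.004], [-1, -0.015, -0.072, 0, 0.009], [-1, -0.03, -0.108, 0, 0.0135], [-1, -0.045, -0.145, 0, 0.018], [-1, -0.06, -0.18, 0, 0.024]]

```text
time_s: 14.75
tcp_pos: [0.5258, 0.0449, 0.0349]
eef_rot: [179.8, -0.1, -83.4]
contact_force: [-9.5, -4.5, 6.3]
gripper_width: 0.0002
gripper_force: 5.4
```

Request:
drive_tool:
  increments:
    - [[-1, -0.01, -0.036, 0, 0.005], [-1, -0.025, -0.07, 0, 0.01], [-1, -0.043, -0.104, 0, 0.015], [-1, -0.055, -0.14, 0, 0.02], [-1, -0.07, -0.175, 0, 0.026]]

```text
time_s: 15.38
tcp_pos: [0.5457, 0.0559, 0.035]
eef_rot: [179.8, -0.1, -92.8]
contact_force: [-9.2, -2.5, 5.6]
gripper_width: 0.0005
gripper_force: 5.1
```

```bash
python3 -c "
from h import *
go(.4621,-.0409,.033,-74.4)
p=r.get_state()['tcp_pos'];ce=np.array([.5751,-.0256]);pv=ce-.047*rot(45.6)@[0,1]
print('toolF',rot(-FY)@(p[:2]-FC))
for hd in(-6,-3,0,3,6): c=pv+rot(hd)@[0,.047];print(hd,rot(-hd)@(p[:2]-c),'cornerL',rot(-FY)@(c+rot(hd)@[.046,.085]-FC))
cv2.imwrite('pics/raw8.png',capture('side')[:,:,::-1])"
```

```text
t 15.375 pos [0.5457 0.0559 0.035 ] rpy [ 1.798e+02 -1.000e-01 -9.280e+01] F [-9.2 -2.5  5.6] j6 -29.0 
 inc [ 0.839  0.657  0.017 -0.051]
toolF [-0.03932725  0.10180299]
-6 [-0.07459426  0.06013573] cornerL [0.08379892 0.10287763]
-3 [-0.06888499  0.06389287] cornerL [0.07738969 0.10641027]
0 [-0.0629869   0.06734605] cornerL [0.07080436 0.10960263]
3 [-0.05691617  0.07048582] cornerL [0.06406098 0.11244597]
6 [-0.05068943  0.07330358] cornerL [0.05717803 0.11493249]
```

Request:
drive_tool:
  increments:
    - [[-1, -0.005, -0.03, 0, 0.003], [-1, -0.01, -0.06, 0, 0.007], [-1, -0.015, -0.085, 0, 0.01], [-1, -0.022, -0.105, 0, 0.013], [-1, -0.03, -0.12, 0, 0.015]]

```text
time_s: 16.05
tcp_pos: [0.5604, 0.0592, 0.035]
eef_rot: [179.8, -0.1, -98.1]
contact_force: [-9.0, -1.8, 5.3]
gripper_width: 0.0005
gripper_force: 5.1
```

Request:
drive_tool:
  increments:
    - [[-1, 0, -0.015, 0, 0], [-1, 0, -0.03, 0, 0], [-1, 0, -0.045, 0, 0]]

```text
time_s: 16.42
tcp_pos: [0.5637, 0.059, 0.0349]
eef_rot: [179.7, -0.1, -98.1]
contact_force: [-24.2, 10.4, 17.4]
gripper_width: 0.0003
gripper_force: 14.2
```

Contact with the fence is felt (24 N): the left fin corner has touched. I'm backing off, clearing the camera and measuring before pushing the right end.

Request:
drive_tool:
  increments:
    - [[-1, 0, 0.1, 0, 0], [-1, 0, 0.3, 0, 0], [-1, 0, 0.3, -0.3, 0], [-1, 0, 0.3, -0.7, 0], [-1, 0, 0.3, -0.9, 0]]

```text
time_s: 17.05
tcp_pos: [0.5337, 0.0648, 0.1461]
eef_rot: [-179.7, 0.2, -98.0]
contact_force: [-0.2, 0.1, -0.5]
gripper_width: 0.0005
gripper_force: 0.0
```

Request:
drive_tool:
  increments:
    - [[-1, 0.5, 0.1, 0, 0], [-1, 0.96, 0.2, 0, 0], [-1, 0.96, 0.2, 0, 0]]

```text
time_s: 17.42
tcp_pos: [0.4911, -0.049, 0.1434]
eef_rot: [-179.9, 0.1, -98.2]
contact_force: [-0.1, 0.7, -0.1]
gripper_width: 0.0003
gripper_force: 0.0
```

Request:
drive_tool:
  increments:
    - [[-1, 0.5, 0.1, 0, 0], [-1, 0.96, 0.2, 0, 0], [-1, 0.96, 0.2, 0, 0]]

```text
time_s: 17.8
tcp_pos: [0.4517, -0.1596, 0.1428]
eef_rot: [-179.9, 0.0, -98.2]
contact_force: [0.3, 0.4, 0.9]
gripper_width: 0.0002
gripper_force: 0.0
```

Request:
drive_tool:
  increments:
    - [[-1, 0.5, 0.1, 0, 0], [-1, 0.96, 0.2, 0, 0], [-1, 0.96, 0.2, 0, 0]]

```text
time_s: 18.18
tcp_pos: [0.4122, -0.2702, 0.1425]
eef_rot: [-179.9, -0.0, -98.2]
contact_force: [-0.8, 0.5, -0.5]
gripper_width: 0.0003
gripper_force: 0.0
```

Request:
drive_tool:
  increments:
    - [[-1, 0.5, 0.1, 0, 0], [-1, 0.96, 0.2, 0, 0], [-1, 0.96, 0.2, 0, 0]]

```text
time_s: 18.55
tcp_pos: [0.3727, -0.3809, 0.1421]
eef_rot: [-179.9, -0.0, -98.2]
contact_force: [0.4, 0.8, -0.3]
gripper_width: 0.0007
gripper_force: 0.0
```

Request:
drive_tool:
  increments:
    - [[-1, 0.5, 0.1, 0, 0], [-1, 0.96, 0.2, 0, 0], [-1, 0.96, 0.2, 0, 0]]

```text
time_s: 18.92
tcp_pos: [0.333, -0.4914, 0.1417]
eef_rot: [-180.0, -0.0, -98.2]
contact_force: [-0.3, 1.2, 0.1]
gripper_width: 0.0004
gripper_force: 0.0
```

```bash
python3 -c "
from h import *
s=r.get_state();print(s['time_s'],s['tcp_pos'],s['eef_rot'])
a=capture('top');cv2.imwrite('pics/top9.png',a[:,:,::-1]);m=look(a)
cv2.imwrite('pics/c9.png',cv2.resize(a[105:235,185:345],None,fx=4.6,fy=4.6,interpolation=2)[:,:,::-1])"
```

```text
18.925 [ 0.33302589 -0.49141096  0.14174595] [-1.79966316e+02 -4.97444254e-02 -9.81583974e+01]
area px 1592 rect mm [614.7 -14.7] [178.7 113.5] 89.6 [[557.0, -104.0], [671.0, -104.0], [672.0, 74.0], [559.0, 75.0]]
```

View pics/c9.png

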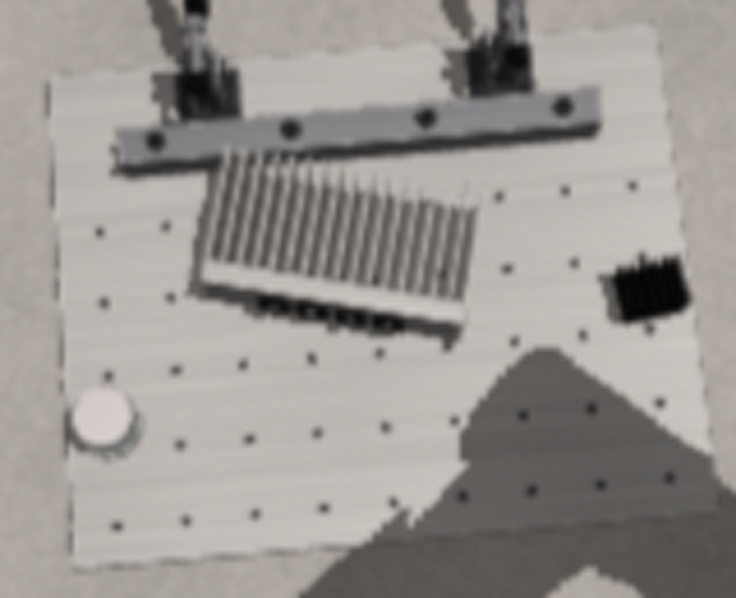

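The left fin tip is against the fence at crop (220,150). The fin-right top is at (477,205), the back-right top at (463,325), and the back-left top at (200,281). The transistors face out and the bystanders are untouched.

Run:
```python
from h import *
c=lambda p:(np.array(p)+.5)/4.6-.5+[185,105]
h=ray("top",c([(477,205),(463,325),(200,281),(218,150)]),.062);e=np.diff(np.r_[h,h[:1]],axis=0);print(np.linalg.norm(e,axis=1),np.degrees(np.arctan2(e[:,1],e[:,0])))
ce=h.mean(0)[:2];hd=(np.degrees(np.arctan2(e[1,1],e[1,0]))-90+np.degrees(np.arctan2(-e[3,1],-e[3,0]))-90)/2
print(ce,hd,'F',rot(-FY)@(ce-FC),hd-FY,'cornersF',[(rot(-FY)@(p[:2]-FC)).round(3).tolist() for p in h])
print('tool was in h',rot(-hd)@(np.array([.5637,.059])-ce))
t=ce+rot(hd)@[-.095,-.066];print(t);go(*t,.14,hd-90)
```

```text
[0.07979887 0.16933444 0.08825796 0.17098212] [ 173.16468565   80.5344905    -6.15062638 -102.27995093]
[ 0.61358521 -0.01974276] -10.872730218482118 F [0.02150403 0.02040935] -16.022730218482117 cornersF [[0.037, -0.07], [-0.041, -0.053], [0.002, 0.111], [0.088, 0.094]]
tool was in h [-0.0638428   0.06791947]
[ 0.50784114 -0.0666383 ]
t 18.975 pos [ 0.3333 -0.4899  0.1416] rpy [-180.    -0.   -98.1] F [ 0.2  0.8 -0.8] j6 29.0 
 inc [-3.697 -0.942  0.013  0.008]
```

Request:
drive_tool:
  increments:
    - [[-1, -0.46, -0.12, 0, 0], [-1, -0.924, -0.235, 0, 0], [-1, -0.924, -0.235, 0, 0]]

```text
time_s: 19.35
tcp_pos: [0.3784, -0.3793, 0.1425]
eef_rot: [-179.9, 0.0, -97.7]
contact_force: [0.1, 0.2, 0.4]
gripper_width: 0.0006
gripper_force: 0.0
```

Request:
drive_tool:
  increments:
    - [[-1, -0.46, -0.12, 0, 0], [-1, -0.924, -0.235, 0, 0], [-1, -0.924, -0.235, 0, 0]]

```text
time_s: 19.73
tcp_pos: [0.4214, -0.2741, 0.1424]
eef_rot: [-179.9, 0.0, -97.7]
contact_force: [-0.3, -1.0, 0.3]
gripper_width: 0.0005
gripper_force: 0.0
```

Request:
drive_tool:
  increments:
    - [[-1, -0.46, -0.12, 0, 0], [-1, -0.924, -0.235, 0, 0], [-1, -0.924, -0.235, 0, 0]]

```text
time_s: 20.1
tcp_pos: [0.4645, -0.1689, 0.1422]
eef_rot: [-179.9, 0.0, -97.7]
contact_force: [0.8, 0.5, 0.6]
gripper_width: 0.0005
gripper_force: 0.0
```

Request:
drive_tool:
  increments:
    - [[-1, -0.46, -0.12, 0, 0], [-1, -0.924, -0.235, 0, 0], [-1, -0.924, -0.235, 0, 0], [-1, -0.924, -0.235, 0, 0]]

```text
time_s: 20.6
tcp_pos: [0.5058, -0.0663, 0.1415]
eef_rot: [180.0, -0.0, -98.0]
contact_force: [-1.4, 0.1, -0.1]
gripper_width: 0.0006
gripper_force: 0.0
```

```bash
python3 -c "
from h import *
go(.508,-.067,.035,-99)"
```

```text
t 20.6 pos [ 0.5058 -0.0663  0.1415] rpy [180.  -0. -98.] F [-1.4  0.1 -0.1] j6 -23.0 
 inc [ 0.003 -0.019  0.887  0.003]
```

Request:
drive_tool:
  increments:
    - [[-1, 0, 0, 0.3, 0], [-1, 0, 0, 0.6, 0], [-1, 0, 0, 0.88, 0], [-1, 0, -0.1, 0.88, 0], [-1, 0, -0.2, 0.88, 0]]

```text
time_s: 21.22
tcp_pos: [0.5317, -0.0703, 0.0372]
eef_rot: [-179.9, 0.0, -98.1]
contact_force: [-0.2, 0.2, 0.6]
gripper_width: 0.0004
gripper_force: 0.0
```

Request:
drive_tool:
  increments:
    - [[-1, 0.01, -0.036, 0, -0.004], [-1, 0.025, -0.07, 0, -0.009], [-1, 0.043, -0.104, 0, -0.0145], [-1, 0.063, -0.14, 0, -0.02], [-1, 0.075, -0.175, 0, -0.025]]

```text
time_s: 21.85
tcp_pos: [0.5473, -0.0814, 0.0368]
eef_rot: [179.8, 0.0, -89.0]
contact_force: [-11.9, 4.7, 10.6]
gripper_width: 0.0001
gripper_force: 7.0
```

```bash
python3 -c "
from h import *
p=r.get_state()['tcp_pos'];ce=np.array([.6136,-.0197]);h0=-10.;pv=ce+.047*rot(h0)@[0,1]
print('toolF',rot(-FY)@(p[:2]-FC))
for hd in(-10,-7,-4,-1,2): c=pv-rot(hd)@[0,.047];print(hd,rot(-hd)@(p[:2]-c),'cornerR',rot(-FY)@(c+rot(hd)@[.046,-.085]-FC))"
```

```text
toolF [-0.0500672  -0.03504333]
-10 [-0.05459852 -0.07227502] cornerR [ 0.04370938 -0.07361717]
-7 [-0.06076607 -0.06925409] cornerR [ 0.05099323 -0.07290777]
-4 [-0.06676706 -0.06591452] cornerR [ 0.05822998 -0.07181813]
-1 [-0.07258505 -0.06226546] cornerR [ 0.06539978 -0.07035125]
2 [-0.07820408 -0.0583169 ] cornerR [ 0.07248298 -0.06851114]
```

Request:
drive_tool:
  increments:
    - [[-1, 0.008, -0.036, 0, -0.002], [-1, 0.015, -0.07, 0, -0.005], [-1, 0.023, -0.104, 0, -0.008], [-1, 0.03, -0.14, 0, -0.011], [-1, 0.04, -0.17, 0, -0.014]]

```text
time_s: 22.48
tcp_pos: [0.5651, -0.0871, 0.0368]
eef_rot: [179.5, 0.0, -84.0]
contact_force: [-17.3, -0.6, 13.9]
gripper_width: 0.0005
gripper_force: 9.8
```

```bash
python3 -c "
from h import *
p=r.get_state()['tcp_pos'];ce=np.array([.6136,-.0197]);h0=-10.;pv=ce+.047*rot(h0)@[0,1]
print('toolF',rot(-FY)@(p[:2]-FC))
for hd in(2,5,8,11): c=pv-rot(hd)@[0,.047];print(hd,rot(-hd)@(p[:2]-c),'cornerR',rot(-FY)@(c+rot(hd)@[.046,-.085]-FC))"
```

```text
toolF [-0.03278122 -0.04229627]
2 [-0.06054567 -0.06460902] cornerR [ 0.07248298 -0.06851114]
5 [-0.06630386 -0.06128735] cornerR [ 0.07946018 -0.06630285]
8 [-0.07188031 -0.05766887] cornerR [ 0.08631223 -0.06373242]
11 [-0.07725975 -0.0537635 ] cornerR [ 0.09302038 -0.06080691]
```

Request:
drive_tool:
  increments:
    - [[-1, 0.02, -0.025, 0, -0.003], [-1, 0.035, -0.05, 0, -0.006], [-1, 0.05, -0.07, 0, -0.008], [-1, 0.06, -0.085, 0, -0.01]]

```text
time_s: 22.98
tcp_pos: [0.5773, -0.0922, 0.0368]
eef_rot: [179.7, 0.1, -80.4]
contact_force: [-18.1, 8.2, 16.6]
gripper_width: 0.0004
gripper_force: 9.7
```

```bash
python3 -c "
from h import *
s=r.get_state();p=s['tcp_pos'];print(s['contact_force'],'toolF',rot(-FY)@(p[:2]-FC))
a=capture('side');cv2.imwrite('pics/raw10.png',a[:,:,::-1])"
```

```text
[-18.09979259   8.23299478  16.57290478] toolF [-0.02111466 -0.04846372]
```

Request:
drive_tool:
  increments:
    - [[-1, 0.005, -0.015, 0, 0], [-1, 0.01, -0.03, 0, 0], [-1, 0.01, -0.03, 0, 0]]

```text
time_s: 23.4
tcp_pos: [0.5774, -0.0922, 0.0368]
eef_rot: [179.3, 0.2, -80.4]
contact_force: [-27.2, 11.4, 25.3]
gripper_width: 0.0005
gripper_force: 14.7
```

The tool has stopped with force rising, so the right corner is at the fence. I'll go to the left end, staying low but 30 mm clear of the face.

Request:
drive_tool:
  increments:
    - [[-1, 0, 0.1, 0, 0], [-1, 0, 0.3, 0, 0.006], [-1, 0, 0.35, 0, 0.013]]

```text
time_s: 23.78
tcp_pos: [0.5426, -0.0999, 0.037]
eef_rot: [-179.9, 0.0, -85.1]
contact_force: [0.0, -0.0, 1.2]
gripper_width: 0.0007
gripper_force: 0.0
```

```bash
python3 -c "
from h import *
go(.526,.029,.035,-85)"
```

```text
t 23.775 pos [ 0.5426 -0.0999  0.037 ] rpy [-179.9    0.   -85.1] F [ 0.  -0.   1.2] j6 -5.0 
 inc [-1.082  0.047  0.016 -0.   ]
```

Request:
drive_tool:
  increments:
    - [[-1, -0.4, 0.03, 0, 0], [-1, -0.8, 0.05, 0, 0], [-1, -1, 0.05, 0, 0], [-1, -1, 0.05, 0, 0]]

```text
time_s: 24.28
tcp_pos: [0.5278, 0.0211, 0.037]
eef_rot: [-179.9, 0.0, -84.9]
contact_force: [-0.2, 0.4, -0.3]
gripper_width: 0.0002
gripper_force: 0.0
```

Request:
drive_tool:
  increments:
    - [[-1, -0.08, 0, 0, 0], [-1, -0.1, -0.06, 0, 0], [-1, -0.1, -0.12, 0, 0], [-1, -0.1, -0.18, 0, 0], [-1, -0.1, -0.22, 0, 0]]

```text
time_s: 24.9
tcp_pos: [0.5529, 0.0335, 0.0358]
eef_rot: [180.0, -0.0, -85.1]
contact_force: [-1.3, -0.5, 0.5]
gripper_width: 0.0006
gripper_force: 0.0
```

```bash
python3 -c "
from h import *
s=r.get_state();p=s['tcp_pos'];print(s['contact_force'],'toolF',rot(-FY)@(p[:2]-FC))"
```

```text
[-1.33062647 -0.54001226  0.54139907] toolF [-0.03420277  0.07886424]
```

Request:
drive_tool:
  increments:
    - [[-1, -0.06, 0, 0, 0], [-1, -0.065, -0.03, 0, 0], [-1, -0.065, -0.06, 0, 0], [-1, -0.065, -0.085, 0, 0], [-1, -0.065, -0.1, 0, 0]]

```text
time_s: 25.52
tcp_pos: [0.5577, 0.0422, 0.0356]
eef_rot: [179.4, -0.0, -85.1]
contact_force: [-25.2, 10.6, 21.1]
gripper_width: 0.0
gripper_force: 13.2
```

Request:
drive_tool:
  increments:
    - [[-1, 0, -0.015, 0, 0], [-1, 0, -0.03, 0, 0], [-1, 0, -0.03, 0, 0]]

```text
time_s: 25.9
tcp_pos: [0.5637, 0.0425, 0.0357]
eef_rot: [179.7, -0.0, -85.1]
contact_force: [-13.9, 4.3, 10.9]
gripper_width: 0.0007
gripper_force: 7.4
```

```bash
python3 -c "
from h import *
s=r.get_state();p=s['tcp_pos'];print(s['contact_force'],'toolF',rot(-FY)@(p[:2]-FC))"
```

```text
[-13.91963282   4.33344671  10.85204179] toolF [-0.02258893  0.08692345]
```

Request:
drive_tool:
  increments:
    - [[-1, 0, -0.015, 0, 0], [-1, 0, -0.03, 0, 0], [-1, 0, -0.03, 0, 0]]

```text
time_s: 26.28
tcp_pos: [0.565, 0.0425, 0.0357]
eef_rot: [179.5, -0.0, -85.1]
contact_force: [-21.8, 7.4, 18.7]
gripper_width: 0.0002
gripper_force: 12.5
```

Request:
drive_tool:
  increments:
    - [[-1, 0, -0.015, 0, 0], [-1, 0, -0.02, 0, 0], [-1, 0, -0.02, 0, 0]]

```text
time_s: 26.65
tcp_pos: [0.5651, 0.0425, 0.0357]
eef_rot: [179.2, -0.1, -85.1]
contact_force: [-32.9, 9.6, 27.4]
gripper_width: 0.0003
gripper_force: 17.7
```

```bash
python3 -c "
from h import *
s=r.get_state();p=s['tcp_pos'];print(s['contact_force'],'toolF',rot(-FY)@(p[:2]-FC))"
```

```text
[-32.8836965    9.63753069  27.39335393] toolF [-0.02119311  0.08676588]
```

Request:
drive_tool:
  increments:
    - [[-1, 0, 0.1, 0, 0], [-1, 0, 0.25, 0, 0], [-1, 0.12, 0.25, 0, 0], [-1, 0.12, 0.25, 0, 0]]

```text
time_s: 27.15
tcp_pos: [0.545, 0.0257, 0.0362]
eef_rot: [-180.0, 0.0, -85.1]
contact_force: [-0.7, -0.5, 0.3]
gripper_width: 0.0005
gripper_force: 0.0
```

Request:
drive_tool:
  increments:
    - [[-1, 0.5, 0, 0, 0], [-1, 0.9, 0, 0, 0], [-1, 1, 0, 0, 0], [-1, 1, 0, 0, 0]]

```text
time_s: 27.65
tcp_pos: [0.555, -0.0939, 0.0358]
eef_rot: [-180.0, -0.0, -85.2]
contact_force: [0.5, 0.0, -0.2]
gripper_width: 0.0003
gripper_force: 0.0
```

```bash
python3 -c "
from h import *
s=r.get_state();p=s['tcp_pos'];print(s['contact_force'],s['eef_rot'],'toolF',rot(-FY)@(p[:2]-FC))"
```

```text
[ 0.52972674  0.01240155 -0.15903169] [-1.79994462e+02 -1.26206482e-03 -8.51940810e+01] toolF [-0.04346081 -0.04819065]
```

Request:
drive_tool:
  increments:
    - [[-1, 0, -0.05, 0, 0], [-1, 0, -0.1, 0, 0], [-1, 0, -0.13, 0, 0], [-1, 0, -0.15, 0, 0], [-1, 0, -0.17, 0, 0]]

```text
time_s: 28.28
tcp_pos: [0.5751, -0.0911, 0.0359]
eef_rot: [180.0, 0.0, -85.1]
contact_force: [-0.2, -0.8, -0.8]
gripper_width: 0.0005
gripper_force: 0.0
```

Request:
drive_tool:
  increments:
    - [[-1, 0, -0.02, 0, 0], [-1, 0, -0.04, 0, 0], [-1, 0, -0.04, 0, 0]]

```text
time_s: 28.65
tcp_pos: [0.5768, -0.0912, 0.0358]
eef_rot: [179.7, 0.0, -85.1]
contact_force: [-10.6, 2.5, 9.9]
gripper_width: 0.001
gripper_force: 5.8
```

Request:
drive_tool:
  increments:
    - [[-1, 0, -0.015, 0, 0], [-1, 0, -0.03, 0, 0], [-1, 0, -0.03, 0, 0]]

```text
time_s: 29.02
tcp_pos: [0.5778, -0.0913, 0.0358]
eef_rot: [179.4, 0.0, -85.1]
contact_force: [-18.6, 2.3, 16.4]
gripper_width: 0.0004
gripper_force: 10.7
```

```bash
python3 -c "
from h import *
s=r.get_state();p=s['tcp_pos'];print(s['contact_force'],s['eef_rot'],'toolF',rot(-FY)@(p[:2]-FC))"
```

```text
[-18.62888142   2.25703137  16.40610581] [ 1.79445481e+02  9.36315635e-03 -8.51458160e+01] toolF [-0.02059953 -0.04768871]
```

Request:
drive_tool:
  increments:
    - [[-1, 0, -0.02, 0, 0], [-1, 0, -0.04, 0, 0], [-1, 0, -0.04, 0, 0]]

```text
time_s: 29.4
tcp_pos: [0.5778, -0.0914, 0.0357]
eef_rot: [179.0, 0.0, -85.2]
contact_force: [-34.2, 5.5, 32.6]
gripper_width: 0.0005
gripper_force: 19.9
```

Request:
drive_tool:
  increments:
    - [[-1, 0, -0.01, 0, 0], [-1, 0, -0.02, 0, 0], [-1, 0, -0.02, 0, 0]]

```text
time_s: 29.78
tcp_pos: [0.5778, -0.0914, 0.0357]
eef_rot: [178.8, 0.0, -85.2]
contact_force: [-42.0, 6.3, 40.4]
gripper_width: 0.0006
gripper_force: 24.4
```

```bash
python3 -c "
from h import *
s=r.get_state();p=s['tcp_pos'];print(s['contact_force'],s['eef_rot'],'toolF',rot(-FY)@(p[:2]-FC))"
```

```text
[-41.97747953   6.33810968  40.36251315] [ 1.78758546e+02  3.09036361e-02 -8.52201619e+01] toolF [-0.02052659 -0.04773884]
```

The right end is at the fence. One last confirming push at the left end.

Request:
drive_tool:
  increments:
    - [[-1, 0, 0.1, 0, 0], [-1, 0, 0.3, 0, 0], [-1, -0.12, 0.3, 0, 0], [-1, -0.12, 0.3, 0, 0]]

```text
time_s: 30.28
tcp_pos: [0.5543, -0.0779, 0.0363]
eef_rot: [-179.9, -0.0, -85.0]
contact_force: [0.3, 0.2, 0.4]
gripper_width: 0.0003
gripper_force: 0.0
```

Request:
drive_tool:
  increments:
    - [[-1, -0.5, 0, 0, 0], [-1, -0.9, 0, 0, 0], [-1, -1, 0, 0, 0], [-1, -1, 0, 0, 0]]

```text
time_s: 30.78
tcp_pos: [0.5437, 0.0417, 0.0359]
eef_rot: [-180.0, -0.0, -85.0]
contact_force: [-0.6, 0.1, -0.4]
gripper_width: 0.0004
gripper_force: 0.0
```

```bash
python3 -c "
from h import *
s=r.get_state();p=s['tcp_pos'];print(s['contact_force'],s['eef_rot'],'toolF',rot(-FY)@(p[:2]-FC))"
```

```text
[-0.60250513  0.09606151 -0.40690635] [-1.79986370e+02 -3.56912966e-05 -8.49669871e+01] toolF [-0.04263342  0.08786029]
```

Request:
drive_tool:
  increments:
    - [[-1, 0, -0.05, 0, 0], [-1, 0, -0.1, 0, 0], [-1, 0, -0.13, 0, 0], [-1, 0, -0.15, 0, 0], [-1, 0, -0.17, 0, 0]]

```text
time_s: 31.4
tcp_pos: [0.5636, 0.0423, 0.0359]
eef_rot: [180.0, -0.0, -85.1]
contact_force: [1.1, -0.1, 0.0]
gripper_width: 0.0003
gripper_force: 0.0
```

Request:
drive_tool:
  increments:
    - [[-1, 0, -0.02, 0, 0], [-1, 0, -0.04, 0, 0], [-1, 0, -0.04, 0, 0]]

```text
time_s: 31.78
tcp_pos: [0.565, 0.0424, 0.0358]
eef_rot: [179.7, -0.0, -85.1]
contact_force: [-12.6, 2.3, 10.6]
gripper_width: 0.0004
gripper_force: 7.1
```

Request:
drive_tool:
  increments:
    - [[-1, 0, -0.02, 0, 0], [-1, 0, -0.04, 0, 0], [-1, 0, -0.04, 0, 0]]

```text
time_s: 32.15
tcp_pos: [0.5652, 0.0423, 0.0357]
eef_rot: [179.2, -0.1, -85.1]
contact_force: [-30.7, 6.9, 27.2]
gripper_width: 0.0005
gripper_force: 17.6
```

```bash
python3 -c "
from h import *
s=r.get_state();p=s['tcp_pos'];print(s['contact_force'],s['eef_rot'],'toolF',rot(-FY)@(p[:2]-FC))"
```

```text
[-30.65788007   6.89793676  27.15467904] [ 1.79242419e+02 -7.14477194e-02 -8.51415038e+01] toolF [-0.02114655  0.08657386]
```

Both ends are now blocked. The contact line through the two ends gives heading 5.4° against the fence's ~5.2°, and the face depth puts the fin tips at x ≈ 91 to 92 mm at both ends, against 90 for the fence. I'm backing off and checking from above by numbers.

Request:
drive_tool:
  increments:
    - [[-1, 0, 0.1, 0, 0], [-1, 0, 0.3, 0, 0], [-1, 0, 0.4, -0.3, 0], [-1, 0, 0.4, -0.7, 0], [-1, 0, 0.4, -0.9, 0]]

```text
time_s: 32.78
tcp_pos: [0.5263, 0.0397, 0.1468]
eef_rot: [-179.8, 0.1, -85.0]
contact_force: [-0.4, 0.1, 0.2]
gripper_width: 0.0003
gripper_force: 0.0
```

Request:
drive_tool:
  increments:
    - [[-1, 0.5, 0.2, 0, 0], [-1, 0.96, 0.4, 0, 0], [-1, 0.96, 0.4, 0, 0]]

```text
time_s: 33.15
tcp_pos: [0.4856, -0.0825, 0.1441]
eef_rot: [-180.0, 0.0, -85.3]
contact_force: [-1.0, 0.2, -0.1]
gripper_width: 0.0002
gripper_force: 0.0
```

Request:
drive_tool:
  increments:
    - [[-1, 0.5, 0.2, 0, 0], [-1, 0.96, 0.4, 0, 0], [-1, 0.96, 0.4, 0, 0]]

```text
time_s: 33.52
tcp_pos: [0.4482, -0.2012, 0.1439]
eef_rot: [180.0, -0.0, -85.3]
contact_force: [0.2, 0.8, -1.6]
gripper_width: 0.0003
gripper_force: 0.0
```

Request:
drive_tool:
  increments:
    - [[-1, 0.5, 0.1, 0, 0], [-1, 0.96, 0.2, 0, 0], [-1, 0.96, 0.2, 0, 0]]

```text
time_s: 33.9
tcp_pos: [0.4355, -0.3176, 0.1436]
eef_rot: [180.0, -0.0, -85.3]
contact_force: [0.0, 0.2, -0.8]
gripper_width: 0.0003
gripper_force: 0.0
```

Request:
drive_tool:
  increments:
    - [[-1, 0.5, 0.1, 0, 0], [-1, 0.96, 0.2, 0, 0], [-1, 0.96, 0.2, 0, 0]]

```text
time_s: 34.28
tcp_pos: [0.4217, -0.434, 0.1433]
eef_rot: [180.0, -0.0, -85.2]
contact_force: [-0.5, 0.6, -0.0]
gripper_width: 0.0005
gripper_force: 0.0
```

Run:
```python
from h import *
a=capture('top');cv2.imwrite('pics/top11.png',a[:,:,::-1])
g=cv2.cvtColor(a,cv2.COLOR_RGB2GRAY).astype(np.float32)
# rectify the plane z=.062 into the fixture frame, 1 mm/px
xs,ys=np.meshgrid(np.arange(-30,131),np.arange(-100,131))
P=np.c_[(np.c_[xs.ravel(),ys.ravel()]/1000)@rot(FY).T+FC,np.full(xs.size,.062)]
m=proj('top',P).astype(np.float32);w=cv2.remap(g,m[:,0].reshape(xs.shape),m[:,1].reshape(xs.shape),1)
v=w.std(axis=0)
sl=lambda y:w[y+100-8:y+100+9].std(axis=0)
for y in(-50,-20,20,60,90): s=sl(y);q=np.where(s>9)[0];print(y,'fin ripple x',q.min()-30 if len(q) else None,[int(t) for t in s[30:131:5]])
r1=w[:,60:100].mean(axis=1);d=np.abs(np.convolve(r1,[1]*10+[-1]*10,'same'));print('profile along y (x30..70):',[int(t) for t in r1[::6]])
print('profile along x mean y-40..80:',[int(t) for t in w[60:180].mean(axis=0)[::4]])
s=r.get_state();print(s['time_s'],s['contact_force'])
```

```text
-50 fin ripple x 6 [3, 6, 28, 16, 18, 18, 16, 16, 25, 24, 18, 16, 17, 17, 20, 21, 21, 16, 12, 36, 43]
-20 fin ripple x -5 [20, 8, 1, 7, 16, 18, 16, 15, 16, 17, 15, 18, 16, 14, 16, 20, 21, 14, 7, 0, 0]
20 fin ripple x -16 [6, 0, 3, 10, 15, 13, 12, 14, 14, 12, 14, 14, 12, 12, 14, 17, 18, 14, 5, 0, 0]
60 fin ripple x -19 [4, 0, 1, 10, 14, 13, 15, 16, 14, 15, 16, 16, 14, 13, 16, 19, 21, 16, 6, 11, 14]
90 fin ripple x 1 [8, 8, 9, 12, 16, 17, 17, 16, 15, 16, 18, 18, 14, 16, 17, 20, 22, 14, 6, 0, 0]
profile along y (x30..70): [205, 204, 199, 194, 203, 192, 107, 147, 109, 128, 126, 110, 150, 108, 144, 120, 131, 132, 119, 155, 116, 150, 125, 139, 139, 124, 156, 116, 151, 121, 135, 141, 116, 153, 112, 147, 204, 205, 196]
profile along x mean y-40..80: [163, 164, 166, 149, 87, 47, 47, 105, 185, 204, 202, 165, 136, 135, 135, 133, 133, 130, 129, 133, 134, 135, 134, 133, 133, 132, 122, 108, 112, 142, 158, 146, 136, 138, 152, 182, 201, 203, 204, 204, 202]
34.325 [ 0.58365811  0.61615119 -0.56669912]
```

The rectified top view shows the fin pattern ending at x ≈ 85–90 mm equally from end to end, and the block spanning y ≈ -64 to +112 mm. It is flush and inside the fence, so I'm handing in.

```bash
python3 -c "
from plant import job
print(job.close_job())"
```

```text
the job is handed in; nothing more can be done
None
```

The heatsink was pushed round and home, flush against the fence at both ends (by contact force and the top view) with the transistor side facing out; the job was handed in at about 34 s, with no verdict returned.

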